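Find the nut driver that fits the earth terminal and hold it on the nut

TASK

A colleague under the bench is about to tighten the earth post, so its nut (the one on the green plate of the terminal bar) must be held still from above: try the nut drivers from the tray on it until you find the one that fits, standing each one that does not fit back upright in the tray. Finish while still gripping the fitting driver, upright and pushed fully down over the nut; do not let go of it. Leave the other things on the bench where they are.

Things in the scene. Friction and masses are not known exactly. Their poses are not given: they have to be found in the camera images.
- driver_yellow: Nut driver, yellow handle, standing mouth down in the tray. Origin: centre of the mouth (lowest point); z up. Steel socket 28 mm outside, 30 tall; hexagonal opening 19 mm across flats, 18 deep, two flats facing the driver's +x and -x. Then a 14 mm shaft, and a handle bar 56 to 90 mm above the origin, 22 mm thick along x, 54 mm long along y. 0.1 to 0.4 kg.
- driver_white: Nut driver, white handle, standing mouth down in the tray. Origin: centre of the mouth (lowest point); z up. Steel socket 36 mm outside, 30 tall; hexagonal opening 24 mm across flats, 18 deep, two flats facing the driver's +x and -x. Then a 14 mm shaft, and a handle bar 56 to 90 mm above the origin, 22 mm thick along x, 54 mm long along y. 0.1 to 0.4 kg.
- driver_orange: Nut driver, orange handle, standing mouth down in the tray. Origin: centre of the mouth (lowest point); z up. Steel socket 45 mm outside, 30 tall; hexagonal opening 29 mm across flats, 18 deep, two flats facing the driver's +x and -x. Then a 14 mm shaft, and a handle bar 56 to 90 mm above the origin, 22 mm thick along x, 54 mm long along y. 0.1 to 0.4 kg.
- tag_green: Fixed green plate, 72 mm square, 3 thick, marking the earth post. Origin: on the post's axis at the plate's underside, 30 mm above the bench; z up. Around the nut stands a black round collar, 54 mm outside, rim 15 mm above this origin. The hex nut never turns; two of its flats face the plate's +x and -x. It is 17, 22 or 27 mm across flats, differing from job to job: found by trying.
- earth_nut (a point): Top centre of the brass nut to hold, 19 mm above the green plate's origin; top 2 mm bevelled. A driver too small stops with its mouth on the nut's top (at this point to 1 mm below); one too large stops on the collar's rim, 4 mm below this point.
- earth_seat (a point): Floor of the recess around the nut, on its axis, 5 mm above the green plate's origin. The fitting driver (opening 2 mm wider than the nut, hexagons lined up within about 5 degrees) slides down until its mouth rests here, 14 mm below the nut's top.
- terminal_bar: Fixed aluminium bar, 95 (x) by 265 (y) by 30 mm high, with three posts 80 mm apart along its y axis, on green, red and blue plates in any order; its axes are parallel to the plates'. Origin: centre of its underside. Only the green (earth) post matters.
- tray: Fixed open grey tray, 100 (x) by 270 (y) by 22 mm high, walls 4 mm, inner floor about 4 mm up, two cross walls making three compartments along y, each about 84 mm (y) by 92 mm (x), centres at y = -89, 0 and +89 mm; one driver stands in each. Origin: centre of its underside.
- meter_a: orange hand multimeter, 150 x 78 x 36 mm. Bystander, to be left alone. Origin: centre of its underside.
- meter_b: second orange hand multimeter, 150 x 78 x 36 mm. Bystander, to be left alone. Origin: centre of its underside.
- breadboard: blue base plate with a white breadboard, 110 x 190 x 26 mm. Bystander, to be left alone. Origin: centre of its underside.
- notebook: spiral notebook, 148 x 210 x 12 mm. Bystander, to be left alone. Origin: centre of its underside.
- marker: black marker pen, 125 long, 12 thick mm. Bystander, to be left alone. Origin: centre of its underside.
- parts_dish: small white dish, 72 across, 28 high mm. Bystander, to be left alone. Origin: centre of its underside.
Not all that is in view belongs to the job. What is shaped like the driver_white but blue or purple is not meant.

How it is judged:
By the outcome, as a careful person would: the job done as asked, in the order asked, and still so for the second after the job is handed in, while the arm keeps its last pose, push and grip.
It also fails if it takes over 72 s, if anything falls off the work surface, if the arm or the gripper's body presses on something with over 40 N, if the wrist force passes 120 N, or if a joint passes its speed limit or range.

ROBOT

A 6-joint arm with a two-finger parallel gripper is mounted at the origin on the work surface. World frame = base frame: x ahead of the robot, y to its left, z up, the work surface at z = 0. Lengths are in m, angles in degrees, forces in N, time in s.
With the tool pointing down it reaches from about 0.275 to 0.725 m from the base axis. Payload 5.6 kg.
Tool frame: the origin (TCP) lies on the centre line of the jaws, within the pads' length; the fingertips stand ctrl.tip_reach ahead of it and the grasp point (between the pads) is the TCP (ctrl.tip_reach is the distance from the TCP to the fingertips, in m); x points along the fingers, y is the direction in which the jaws open and shut, and the axes are right-handed (so a half turn about x gives the same grasp; the last joint's range is limited). The gripper opens to 85 mm and grips with 20 to 120 N. Pads are 22 mm wide; open, the fingers measure 114 mm over their backs; the gripper's body (76 mm by 85 mm) begins 54 mm behind the grasp point. The pads swing forward as they close: fully open they stand 13 mm farther back than shut.
Start: joints at [-49.183, 14.616, 6.199, 0, -81.583, -16.306], TCP at [0.228, -0.5, 0.25] pointing down, gripper open.
Joint ranges: [-168.99, 168.99], [-69.2, 112.95], [-62.41, 85.93], [-164.36, 98.24], [-168.68, -3.75], [-174.98, 174.98]. Speed limits (degrees/s): [147.25, 147.25, 180, 180, 180, 180].

INTERFACE

Orientations are given as a 3x3 rotation matrix whose columns are the frame's x, y, z axes.
In Python, from bench import ctrl, monitor, optics gives the robot as it stands. The module is installed in compiled form; this text tells all that it offers. Calls block until the motion is done:
- ctrl.move_pose(position, orientation): joint-space move of the TCP to a pose.
- ctrl.movel(position, orientation=None, max_speed=0.15): straight line of the TCP; orientation=None keeps the orientation; max_speed is the mean speed in m/s.
- ctrl.move_joints(angles): joint-space move.
- ctrl.gripper_to(opening, f_grip=None): finger opening in m; f_grip is the grip in N (None keeps the last); returns when the fingers have stopped.
- ctrl.sleep(seconds).
- ctrl.solve_ik(position, orientation): joint angles nearest the present ones, or None.
- monitor.get_state(): the state.
- optics.camera(name): name is "side" or "top"; returns the picture (384x512x3 uint8, blue, green, red); there is no depth.
- optics.calibration(name): a dict with "fx", "fy", "cx", "cy" (pixels), "pose" (4x4, takes a point from camera to world coordinates). Camera axes: x right, y up, looking along -z (the intrinsics and any distortion apply to the point x, -y, -z); pixel columns grow to the right and rows downward; lengths in m; the calibration is good to about 2 mm. A picture is of the moment at which its call begins. calibration takes no time and is no camera call.
A pose or a line that the arm cannot do raises ctrl.PlanningError and nothing moves.
- ctrl.close_job(): hands the job in, once; it reports no verdict.
Trained networks look in the newest picture that a camera, given by its name, has taken for a name from the list of things; names that differ only in an ending like _2 or _b are one class to them, and where a whole thing is asked for, a point or a joint stands for the part that bears it (a point fixed in the world has none). Each returns a list of dicts, best first, with "score" (0 to 1); they miss things now and then, are a little off and sometimes report something else, mostly with a low value. They report only what shows in the picture. A call takes as long as a camera call. They do not tell look-alikes from the thing itself.
- optics.look_for(camera, name): "box" ([centre column, centre row, width, height] as shares, 0 to 1, of the picture: columns of its width, rows of its height, round what is visible of it).
- optics.pinpoint(camera, name): "location" ([column, row] as shares, 0 to 1, of the picture: columns of its width, rows of its height: a listed point, or the origin of a listed thing).
The state is a dict: "time_s": time; "joint_pos": joint angles; "qd": joint speeds; "joint_efforts": joint torques, N m; "tool_pos": TCP position; "ee_rot": TCP orientation; "wrist_force": force on the tool from outside, world axes, zero at the start; "moment": the same for the moment, N m; "opening": finger opening in m.
Only numpy, scipy, OpenCV 4.12 (cv2) and the standard library are available. Lean on these libraries where they do the work, as an engineer would, in place of code of your own. Each camera call takes 0.05 s, during which the arm holds its last target.

## Working session

There is one attempt and no reset: what is moved stays moved. The work goes in short steps, each a Python script; the robot and the scene stay as the last script left them, time stands still between calls to the robot, and variables do not carry over. Pictures are saved under pics/ and viewed, and the job is handed in when it is done.

```bash
ls; mkdir -p pics; python3 - <<'E'
from bench import ctrl, monitor, optics
import cv2
s=monitor.get_state(); print(s["time_s"],s["tool_pos"],s["opening"],ctrl.tip_reach)
for n in ["side","top"]:
    im=optics.camera(n); cv2.imwrite(f"pics/{n}0.png",im)
    c=optics.calibration(n); print(n,c)
    for k in ["driver_yellow","driver_white","driver_orange","tag_green","earth_nut","terminal_bar","tray"]:
        r=optics.pinpoint(n,k)
        print(k,[(round(d["score"],2),round(d["location"][0]*512,1),round(d["location"][1]*384,1)) for d in r[:3]])
print(monitor.get_state()["time_s"])
E
```

```text
pics
0.0 [ 0.22804104 -0.49998417  0.24938552] 0.08569290606512585 0.019
side {'fx': 392.7438434288544, 'fy': 392.7438434288544, 'cx': 259.7355079229959, 'cy': 189.78190166909286, 'pose': array([[-0.77525921,  0.34499476, -0.5291047 , -0.11940107],
       [-0.63161982, -0.43063083,  0.64468092,  0.8206281 ],
       [-0.00543726,  0.83398783,  0.55175604,  0.7851725 ],
       [ 0.        ,  0.        ,  0.        ,  1.        ]])}
driver_yellow [(0.62, 282.0, 199.9), (0.49, 245.4, 222.7)]
driver_white [(0.69, 304.4, 174.2), (0.52, 350.8, 176.8), (0.51, 296.5, 156.2)]
driver_orange [(0.69, 245.1, 223.4), (0.57, 300.4, 183.9)]
tag_green [(0.75, 245.7, 225.1), (0.35, 193.8, 196.4)]
earth_nut [(0.44, 245.1, 218.9)]
terminal_bar [(0.62, 229.9, 245.6)]
tray [(0.95, 299.0, 187.1), (0.33, 245.0, 220.3)]
top {'fx': 420.82347414050605, 'fy': 420.82347414050605, 'cx': 252.77930855485883, 'cy': 196.9881576165486, 'pose': array([[-7.82193142e-03,  9.92500552e-01, -1.21989638e-01,
         3.98431152e-01],
       [-9.99969106e-01, -7.85837754e-03,  1.82357497e-04,
         2.18529431e-02],
       [-7.77650718e-04,  1.21987296e-01,  9.92531357e-01,
         1.71594306e+00],
       [ 0.00000000e+00,  0.00000000e+00,  0.00000000e+00,
         1.00000000e+00]])}
driver_yellow [(0.49, 281.7, 217.5)]
driver_white [(0.65, 350.4, 243.1), (0.53, 329.6, 210.5), (0.52, 350.9, 186.9)]
driver_orange [(0.69, 307.4, 212.4)]
tag_green [(0.52, 230.2, 223.7)]
earth_nut [(0.59, 226.4, 221.2), (0.35, 305.1, 160.9)]
terminal_bar [(0.94, 206.7, 223.2), (0.37, 235.3, 151.8)]
tray [(0.63, 305.5, 216.3)]
0.8
```

```bash
python3 - <<'E'
import cv2
a=cv2.imread("pics/top0.png");b=cv2.imread("pics/side0.png")
cv2.imwrite("pics/top0c.png",cv2.resize(a[130:280,170:370],None,fx=4,fy=4,interpolation=cv2.INTER_CUBIC))
cv2.imwrite("pics/side0c.png",cv2.resize(b[120:270,180:380],None,fx=4,fy=4,interpolation=cv2.INTER_CUBIC))
E
```

```text
(no output)
```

View pics/top0.png

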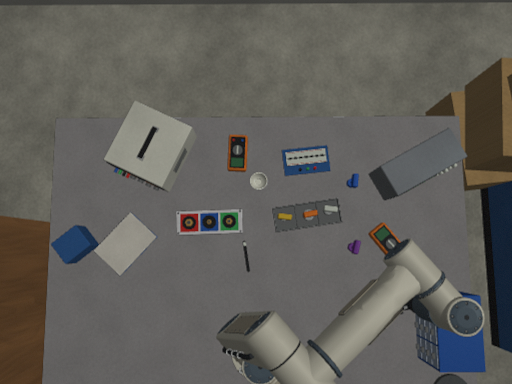

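View pics/side0.png

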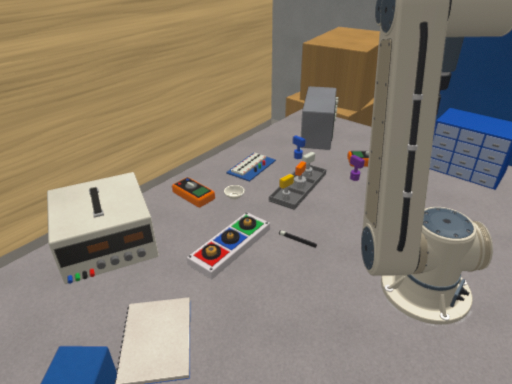

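```bash
sleep 1
```

```text
(no output)
```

View pics/top0c.png

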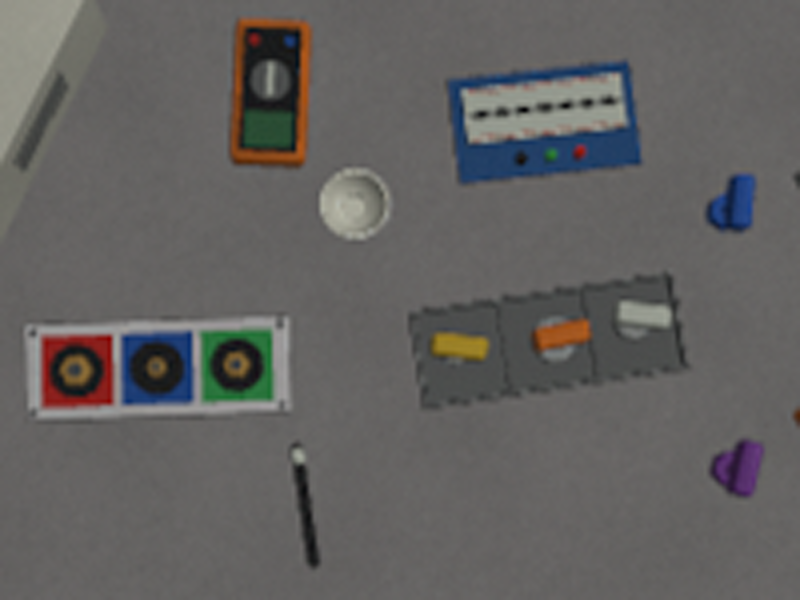

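View pics/side0c.png

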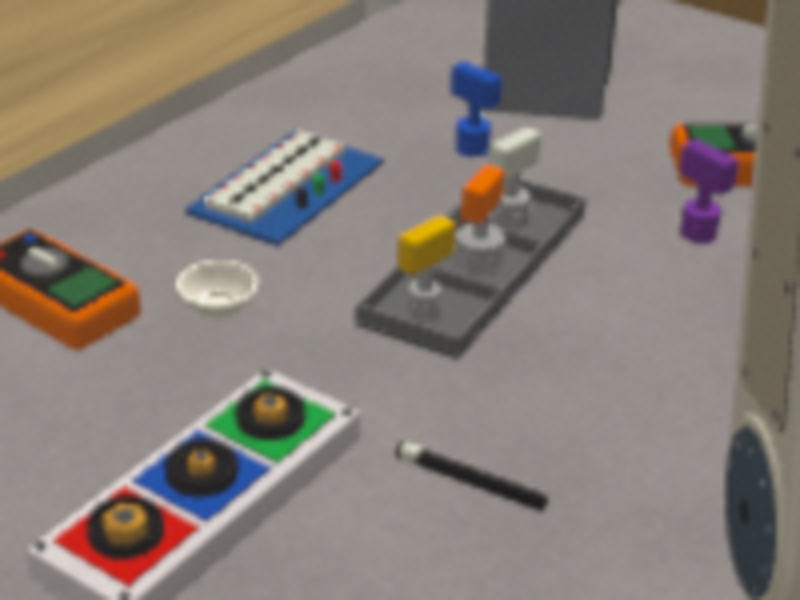

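Both views show a row of three plates: red, blue and green (green at top px 229,221 and side px 247,223). The tray at top px 307,215 holds the yellow (285,216), orange (311,213) and white (331,210) drivers.

These could be mistaken for the things I want:
- The blue (353,181) and purple (355,246) look-alikes standing outside the tray.
- The red nut (190,222) and blue nut (209,221).
- The orange meters (237,152 and 384,240), which could pass for the orange driver.

My choice is the tray's drivers and the green-plate nut. Next I'll fit precise poses.

```bash
cat > vis.py <<'E'
import numpy as np, cv2
from scipy.optimize import minimize
from bench import optics
S=8
def proj(cal,P):
    P=np.asarray(P,float); T=np.linalg.inv(cal["pose"]); p=P@T[:3,:3].T+T[:3,3]
    return np.c_[cal["cx"]+cal["fx"]*p[:,0]/-p[:,2], cal["cy"]-cal["fy"]*p[:,1]/-p[:,2]]
def box(x,y,yaw,z0,z1,lx,ly):
    c,s=np.cos(yaw),np.sin(yaw)
    return np.array([[x+c*a-s*b,y+s*a+c*b,z] for z in(z0,z1) for a in(-lx/2,lx/2) for b in(-ly/2,ly/2)])
def cyl(x,y,z0,z1,r):
    t=np.linspace(0,2*np.pi,40,endpoint=False)
    return np.vstack([np.c_[x+r*np.cos(t),y+r*np.sin(t),0*t+z] for z in(z0,z1)])
def ren(cal,pts,roi,val,img=None):
    x0,y0,x1,y1=roi
    if img is None: img=np.zeros(((y1-y0)*S,(x1-x0)*S),np.float32)
    uv=proj(cal,pts)
    h=cv2.convexHull(((uv-[x0,y0]+0.5)*S-0.5).astype(np.float32))
    cv2.fillConvexPoly(img,np.round(h*16).astype(np.int32),val,shift=4)
    return img
def down(img): return cv2.resize(img,None,fx=1/S,fy=1/S,interpolation=cv2.INTER_AREA)
def soft(im,kind):
    f=im.astype(float); b,g,r=f[...,0],f[...,1],f[...,2]
    d={"yellow":np.minimum(r,g)-b,"orange":r-b,"green":g-np.maximum(r,b),"red":r-np.maximum(g,b),"blue":b-r,
       "white":np.minimum(np.minimum(r,g),b)}[kind]
    return d
def fit(obs,cals,model,x0,steps,rois):
    """obs: list of soft images; per camera linear gain/offset solved"""
    def cost(p,detail=False):
        t=0
        for o,c,r in zip(obs,cals,rois):
            m=cv2.GaussianBlur(down(model(c,p,r)),(0,0),0.6); q=cv2.GaussianBlur(o[r[1]:r[3],r[0]:r[2]],(0,0),0.3) 
            A=np.c_[m.ravel(),np.ones(m.size)]; s,res,_,_=np.linalg.lstsq(A,q.ravel(),rcond=None)
            e=q.ravel()-A@s; t+=(e**2).sum()/((q-q.mean())**2).sum()
        return t
    sim=np.array([x0]+[np.array(x0)+np.eye(len(x0))[i]*steps[i] for i in range(len(x0))])
    r=minimize(cost,x0,method="Nelder-Mead",options=dict(initial_simplex=sim,xatol=1e-5,fatol=1e-6,maxiter=500))
    return r.x,r.fun
def ground(cal,u,v,z):
    d=cal["pose"][:3,:3]@np.array([(u-cal["cx"])/cal["fx"],-(v-cal["cy"])/cal["fy"],-1]);o=cal["pose"][:3,3]
    return o+d*(z-o[2])/d[2]
def handle(z): return lambda c,p,r: ren(c,box(p[0],p[1],p[2],z+.056,z+.090,.022,.054),r,1.)
def plate(c,p,r):
    i=ren(c,box(p[0],p[1],p[2],.0329,.033,.072,.072),r,1.)
    ren(c,cyl(p[0],p[1],.033,.045,.027),r,0.,i)
    return i
def roi(cal,p,z,h): 
    u,v=proj(cal,[[p[0],p[1],z]])[0].astype(int); return (u-h,v-h,u+h+1,v+h+1)
E
cat > est.py <<'E'
from vis import *
ims=[cv2.imread(f"pics/{n}0.png") for n in("top","side")]; cals=[optics.calibration(n) for n in("top","side")]
for nm,px,z in [("green",(229,221),.033),("blue",(209,221),.033),("red",(189,222),.033)]:
    g=ground(cals[0],*px,z)
    for sel in([0,1],[0],[1]):
        x,f=fit([soft(ims[i],nm) for i in sel],[cals[i] for i in sel],plate,[g[0],g[1],.02],[.006,.006,.05],[roi(cals[i],g,z,(13,24)[i]) for i in sel])
        print(nm,sel,x[:2].round(4),np.degrees(x[2]).round(1),round(f,3))
for nm,px in [("yellow",(285,216.5)),("orange",(310.5,213.5)),("white",(331,209))]:
    g=ground(cals[0],*px,.077)
    for sel in([0,1],[0],[1]):
        x,f=fit([soft(ims[i],nm) for i in sel],[cals[i] for i in sel],handle(.004),[g[0],g[1],0 if nm!="orange" else .15],[.006,.006,.1],[roi(cals[i],g,.077,(10,13)[i]) for i in sel])
        print(nm,sel,x[:2].round(4),np.degrees(x[2]).round(1),round(f,3))
E
python3 est.py
```

```text
green [0, 1] [0.5098 0.117 ] 1.7 0.633
green [0] [0.5096 0.1181] 0.9 0.214
green [1] [0.511  0.1142] 1.7 0.347
blue [0, 1] [0.5077 0.197 ] 2.0 0.933
blue [0] [0.5073 0.1979] 1.7 0.33
blue [1] [0.5089 0.1944] 2.9 0.558
red [0, 1] [0.5057 0.2767] 1.8 0.555
red [0] [0.5055 0.2778] 1.8 0.21
red [1] [0.5064 0.2746] 1.5 0.284
yellow [0, 1] [ 0.524  -0.1025] -5.1 0.403
yellow [0] [ 0.5236 -0.1013] -6.5 0.077
yellow [1] [ 0.5263 -0.1086] 1.0 0.268
orange [0, 1] [ 0.5344 -0.2021] 13.5 0.627
orange [0] [ 0.5341 -0.2015] 11.9 0.079
orange [1] [ 0.5379 -0.2087] 17.9 0.514
white [0, 1] [ 0.5525 -0.2889] -0.8 1.369
white [0] [ 0.5531 -0.2798] -5.9 0.446
white [1] [ 0.5601 -0.3165] -48.6 0.694
```

```bash
python3 - <<'E'
from vis import *
ims=[cv2.imread(f"pics/{n}0.png") for n in("top","side")]
print(soft(ims[0],"white")[202:218,321:342].astype(int))
print(soft(ims[1],"white")[148:178,298:320].astype(int))
print(soft(ims[1],"orange")[156:182,292:310].astype(int))
E
```

```text
[[ 69  74  76  76  77  76  75  77  75  75  76  77  75  77  77  73  42  86
  101 100  97]
 [ 76  76  76  74  77  76  75  75  77  77  76  76  76  76  76  77  50  83
   99  99 100]
 [ 76  76  76  75  68  70  72  73  74  72  74  76  75  75  76  76  57  70
   85  94 100]
 [ 76  75  76  83 113 119 115 103  96  87  81  73  70  66  70  75  61  51
   64  91  99]
 [ 75  77  73  90 141 147 143 135 131 124 121 116 112 117 118 107  76  43
   72  94  99]
 [ 77  76  68  91 136 144 142 143 144 144 145 143 144 147 147 141 108  54
   83  98  96]
 [ 76  74  70  95 141 145 142 143 143 143 143 143 145 145 146 148 129  65
   93 101  97]
 [ 75  75  67  95 132 141 141 145 146 146 146 147 145 145 144 148 125  67
   91 100  97]
 [ 77  71  62  76  94 105 110 116 123 128 132 136 134 138 142 146 114  64
   66  87  97]
 [ 76  73  57  71  85  89  90  88  85  90  92  94  94 102 110 118  96  63
   47  74  95]
 [ 76  76  62  68  99 113 115 109 103 105  91  72  64  64  72  77  74  64
   41  82  98]
 [ 76  77  73  54  80 101 110 121 118 110  93  78  76  75  74  76  76  74
   41  83 100]
 [ 76  74  77  70  65  74  84  9
[... 4366 characters left out ...]
 10   3   2   3   3   3]
 [ 12   4  13  82 113 115 114 112 110  91  39  13   5   3   3   4   4   4]
 [ 67  24  13  64  99 105 109 108 102  57  15   6   3   3   4   5   5   4]
 [161  91  30  26  40  47  67  76  57  23   6   2   4   4   4   4   3   3]
 [172 101  28   8   9  11  17  24  17   6   5   4   5   3   3   4   4   3]
 [120  77  17   7   5   6   7   5   4   5   6   5   6   4   4   3   3   4]
 [ 99  69  18   7   6   6   4   4   3   4   5   6   6   4   4   3   1   4]
 [ 95  61  15   5   5   6   5   5   4   5   5   4   5   3   2   3   4   3]
 [ 92  60  17   5   6   6   6   5   6   6   5   5   4   2   2   4   3   3]
 [ 90  64  20   5   4   6   7   5   6   6   4   1   2   4   3   3   3   4]]
```

```bash
cat > est2.py <<'E'
from vis import *
ims=[cv2.imread(f"pics/{n}0.png") for n in("top","side")]; cals=[optics.calibration(n) for n in("top","side")]
top=lambda c,p,r: ren(c,box(p[0],p[1],p[2],.0939,.094,.022,.054),r,1.)
cl={"yellow":(20,90),"orange":(15,110)}
for nm,px in [("yellow",(285,216.5)),("orange",(310.5,213.5)),("white",(331,208))]:
    g=ground(cals[0],*px,.077)
    for sel in([0,1],[0],[1]):
        if nm=="white": o=[np.clip(soft(ims[0],nm),80,145),np.clip(soft(ims[1],nm),142,198)]; m=top; h=(7,9)
        else: o=[np.clip(soft(i,nm),*cl[nm]) for i in ims]; m=handle(.004); h=(9,11)
        x,f=fit([o[i] for i in sel],[cals[i] for i in sel],m,[g[0],g[1],-.08 if nm!="orange" else .2],[.004,.004,.1],[roi(cals[i],g,.08 if nm!="white" else .094,h[i]) for i in sel])
        print(nm,sel,x[:2].round(4),np.degrees(x[2]).round(1),round(f,3))
E
python3 est2.py
```

```text
yellow [0, 1] [ 0.5241 -0.1027] -4.2 0.388
yellow [0] [ 0.5239 -0.1014] -6.8 0.148
yellow [1] [ 0.5264 -0.1082] 2.1 0.165
orange [0, 1] [ 0.5347 -0.2028] 13.9 0.429
orange [0] [ 0.5343 -0.2015] 12.6 0.101
orange [1] [ 0.5371 -0.2074] 15.4 0.283
white [0, 1] [ 0.5526 -0.2824] -7.5 0.405
white [0] [ 0.5526 -0.2774] -8.0 0.225
white [1] [ 0.5538 -0.2851] -7.5 0.107
```

```bash
python3 - <<'E'
from vis import *
ims=[cv2.imread(f"pics/{n}0.png") for n in("top","side")]; cals=[optics.calibration(n) for n in("top","side")]
for i in(0,1):
  rows=[]
  for x,y in[(.5097,.1178),(.5076,.1976),(.5056,.2775)]:
    u,v=proj(cals[i],[[x,y-(0.0035 if i else 0),.049]])[0]
    h=20
    M=np.float32([[1,0,h-u],[0,1,h-v]]); c=cv2.warpAffine(ims[i],M,(2*h+1,2*h+1),flags=cv2.INTER_CUBIC)
    rows.append(cv2.resize(c,None,fx=6,fy=6,interpolation=cv2.INTER_NEAREST))
  cv2.imwrite(f"pics/nuts{i}.png",np.hstack(rows))
a=cv2.imread("pics/nuts0.png");b=cv2.imread("pics/nuts1.png");cv2.imwrite("pics/nuts.png",np.vstack([a,b]))
E
```

```text
(no output)
```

View pics/nuts.png

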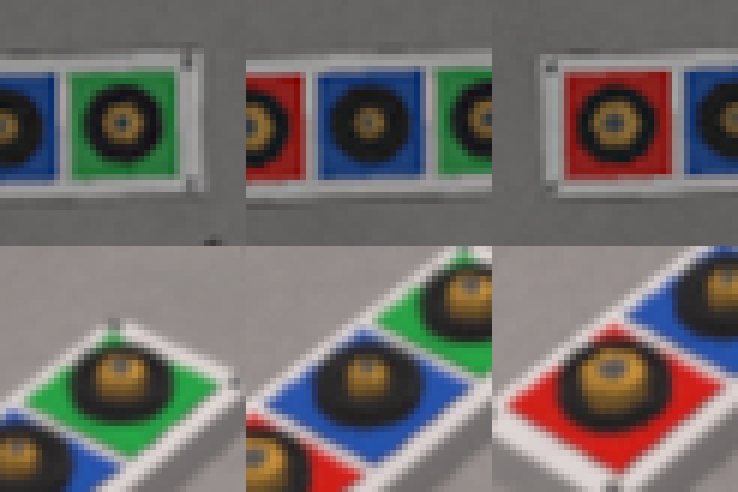

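The green nut clearly sits between the small blue one and the large red one, so it is probably 22 mm. I'll try white first.

```bash
cat > hlp.py <<'E'
import numpy as np
from bench import ctrl, monitor, optics
def R(yawdeg,flip=1):
    a=np.radians(yawdeg); x=np.array([0,0,-1.]); y=flip*np.array([np.cos(a),np.sin(a),0]); return np.c_[x,y,np.cross(x,y)]
def st(msg=""):
    s=monitor.get_state(); print(msg,"t%.2f"%s["time_s"],"p",np.round(s["tool_pos"],4),"op %.4f"%s["opening"],"F",np.round(s["wrist_force"],1),"M",np.round(s["moment"],2)); return s
E
python3 - <<'E'
from hlp import *
for f in(1,-1):
    for p,y in[((.553,-.281,.2),-7.75),((.5097,.1165,.2),1.8),((.5097,.1165,.2),91.8),((.5097,.1165,.2),-88.2),((.5097,.1165,.2),61.8)]:
        q=ctrl.solve_ik(p,R(y,f)); print(f,y,None if q is None else np.round(q,1))
E
```

```text
1 -7.75 None
1 1.8 [ 30.1  12.8  -3.6   0.  -73.6 151.7]
1 91.8 [  30.1   12.8   -3.6    0.   -73.6 -118.3]
1 -88.2 [ 30.1  12.8  -3.6   0.  -73.6  61.7]
1 61.8 [  30.1   12.8   -3.6    0.   -73.6 -148.3]
-1 -7.75 [-12.5  23.6  11.8   0.  -78.2   4.8]
-1 1.8 [ 30.1  12.8  -3.6   0.  -73.6 -28.3]
-1 91.8 [ 30.1  12.8  -3.6   0.  -73.6  61.7]
-1 -88.2 [  30.1   12.8   -3.6    0.   -73.6 -118.3]
-1 61.8 [ 30.1  12.8  -3.6   0.  -73.6  31.7]
```

```bash
python3 - <<'E'
from hlp import *
import cv2
ctrl.gripper_to(.055,50)
ctrl.move_pose((.553,-.281,.17),R(-7.75,-1)); st("above")
cv2.imwrite("pics/w_top.png",optics.camera("top"));cv2.imwrite("pics/w_side.png",optics.camera("side"))
ctrl.movel((.553,-.281,.080)); s=st("down")
cv2.imwrite("pics/w_side2.png",optics.camera("side"))
im=cv2.imread("pics/w_side.png")[90:220,230:400];im2=cv2.imread("pics/w_side2.png")[90:220,230:400]
cv2.imwrite("pics/w.png",np.hstack([cv2.resize(i,None,fx=2.3,fy=2.3,interpolation=cv2.INTER_CUBIC) for i in (im,im2)]))
E
```

```text
above t2.69 p [ 0.5525 -0.282   0.1705] op 0.0550 F [0.3 0.2 0.1] M [-0.01  0.05 -0.05]
down t3.54 p [ 0.5536 -0.2815  0.0811] op 0.0551 F [-0.8  0.1  0.7] M [-0.   -0.07 -0.03]
```

View pics/w.png

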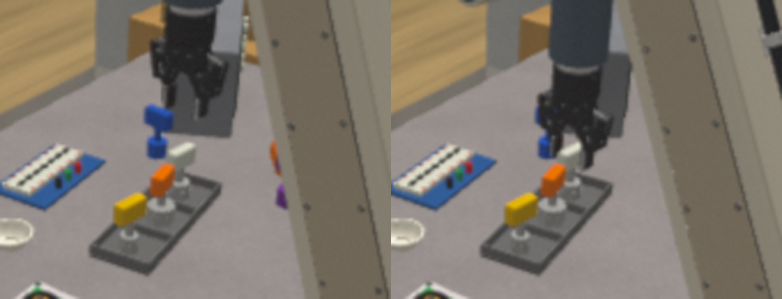

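The fingers straddle the white handle (right panel, around px 570,155). Closing and lifting now.

```bash
python3 - <<'E'
from hlp import *
import cv2
st("pre")
ctrl.gripper_to(.010,60); st("closed")
ctrl.movel((.553,-.281,.215)); s=st("up")
ctrl.move_pose((.5097,.1170,.215),R(1.8,-1)); ctrl.sleep(.3); st("over")
for n in("top","side"): cv2.imwrite(f"pics/h0_{n}.png",optics.camera(n))
np.save("h0.npy",monitor.get_state()["tool_pos"])
a=cv2.imread("pics/h0_top.png")[160:260,170:300];b=cv2.imread("pics/h0_side.png")[120:270,160:355]
cv2.imwrite("pics/h0.png",np.hstack([cv2.resize(a,(390,300)),cv2.resize(b,(390,300))]))
E
```

```text
pre t3.59 p [ 0.5538 -0.2815  0.0815] op 0.0549 F [0.6 0.1 0.2] M [ 0.03  0.02 -0.  ]
closed t3.98 p [ 0.5534 -0.2812  0.0808] op 0.0212 F [-1.1  0.3  3.8] M [ 0.2   0.16 -0.  ]
up t5.03 p [ 0.5524 -0.2807  0.2136] op 0.0213 F [-0.3 -0.6 -2.1] M [-0.01 -0.07  0.04]
over t6.82 p [0.5099 0.1165 0.2149] op 0.0209 F [ 1.1 -0.5 -2.1] M [-0.03  0.02 -0.05]
```

View pics/h0.png

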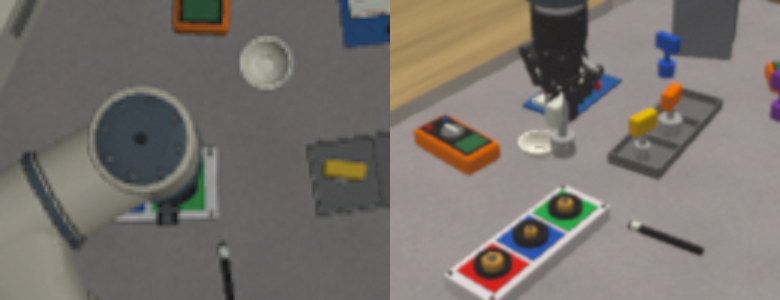

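```bash
python3 - <<'E'
from hlp import *
import cv2
ctrl.movel((.5097,.1170,.140)); ctrl.sleep(.2); s=st("low")
for n in("top","side"): cv2.imwrite(f"pics/h1_{n}.png",optics.camera(n))
b=cv2.imread("pics/h1_side.png")[170:250,200:300]
cv2.imwrite("pics/h1.png",cv2.resize(b,None,fx=7,fy=7,interpolation=cv2.INTER_NEAREST))
E
```

```text
low t7.77 p [0.5104 0.1173 0.1412] op 0.0211 F [-0.5  0.  -1.9] M [0.01 0.04 0.02]
```

View pics/h1.png

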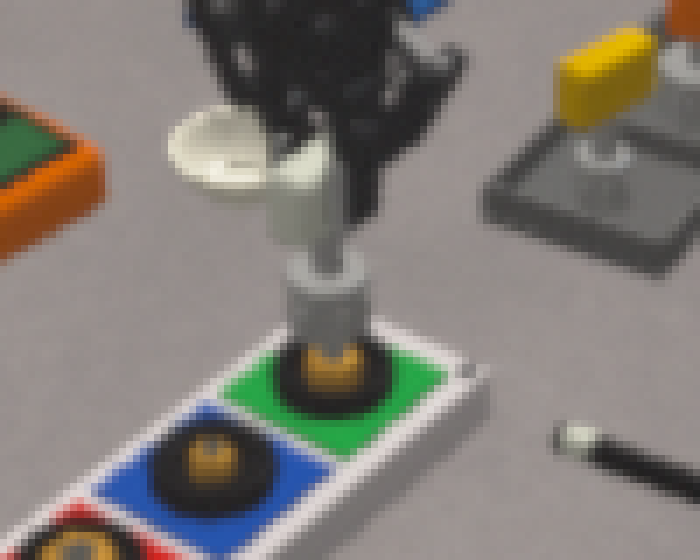

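```bash
cat > rel.py <<'E'
from vis import *
import sys
def relfit(f1,f0,ztcp,off=.0768,r=.018,g=(.5105,.1140),cap=20,save=None):
    cal=optics.calibration("side"); a=cv2.imread(f1).astype(float); b=cv2.imread(f0).astype(float)
    d=np.clip(np.abs(a-b).max(2)-6,0,cap)
    z=ztcp-off
    def model(c,p,rr):
        i=ren(c,cyl(p[0],p[1],z,z+.030,r),rr,1.); return ren(c,cyl(p[0],p[1],z+.03,z+.056,.007),rr,1.,i)
    u,v=proj(cal,[[g[0],g[1],z+.012]])[0].astype(int)
    rr=(u-11,v-8,u+12,v+13)
    x,f=fit([d],[cal],model,[g[0],g[1]],[.004,.004],[rr])
    return x,f
if __name__=="__main__":
    from hlp import *
    c=optics.calibration("side")
    ps=np.array([monitor.get_state()["tool_pos"] for _ in range(20)]); print(ps.mean(0).round(4),ps.std(0).round(4),monitor.get_state()["time_s"])
    for cap in(12,20,40):
        print(relfit("pics/h1_side.png","pics/h0_side.png",ps.mean(0)[2],cap=cap))
E
python3 rel.py
```

```text
[0.5101 0.1172 0.1407] [0. 0. 0.] 7.8667
(array([0.51205993, 0.1155278 ]), np.float64(0.20963393713238207))
(array([0.51170866, 0.11539273]), np.float64(0.23868844298982686))
(array([0.51187358, 0.11522981]), np.float64(0.32995639974828356))
```

```bash
cat >> hlp.py <<'E'
def F(n=3):
    a=[]
    for _ in range(n):
        ctrl.sleep(.02); a.append(monitor.get_state()["wrist_force"])
    return np.mean(a,0)
def press(x,y,z0,z1,step=.0015,lim=15,ori=None):
    f0=F(5); z=z0
    while z>z1+1e-6:
        z=max(z-step,z1); ctrl.movel((x,y,z),ori,max_speed=.05); f=F()-f0
        if abs(f[2])>lim or np.hypot(f[0],f[1])>lim: break
    print("stopped z %.4f dF"%z,f.round(1)); return z,f
E
python3 - <<'E'
from hlp import *
import cv2
x,y=.5089,.1158
ctrl.movel((x,y,.133)); st()
z,f=press(x,y,.133,.111); st()
cv2.imwrite("pics/d1_side.png",optics.camera("side"))
b=cv2.imread("pics/d1_side.png")[170:250,200:300]
cv2.imwrite("pics/d1.png",cv2.resize(b,None,fx=7,fy=7,interpolation=cv2.INTER_NEAREST))
E
```

```text
t8.12 p [0.5084 0.1156 0.1325] op 0.0213 F [-0.5 -0.1 -2.2] M [-0.03  0.03 -0.  ]
stopped z 0.1110 dF [-2.9 -0.   6.8]
 t12.70 p [0.509  0.1157 0.1118] op 0.0213 F [-2.1 -0.4  6.1] M [0.01 1.08 0.01]
```

View pics/d1.png

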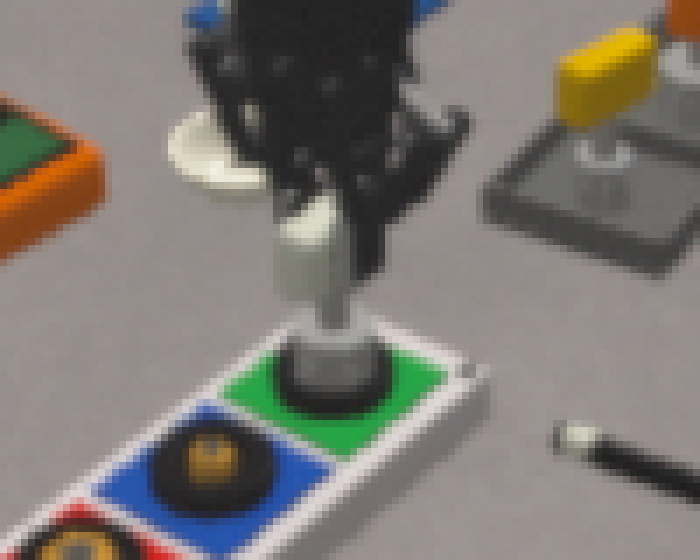

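```bash
python3 - <<'E'
from hlp import *
import cv2
from vis import proj,cyl,box
x,y=.5089,.1158
for z in(.1103,.1096,.1089):
    ctrl.movel((x,y,z),None,.03); f=F(6); print(z,f.round(1), monitor.get_state()["tool_pos"].round(4))
    if f[2]>17: break
ctrl.sleep(.4); st("hold"); 
P=np.mean([ (ctrl.sleep(.02),monitor.get_state()["tool_pos"])[1] for _ in range(10)],0); print(P.round(4))
im=optics.camera("side"); cv2.imwrite("pics/e_side.png",im); c=optics.calibration("side")
k=7; b=cv2.resize(im[170:250,200:300],None,fx=k,fy=k,interpolation=cv2.INTER_NEAREST); o=b.copy()
xs,ys=.511,.1142
for zz,r,col in((.035,.018,(0,0,255)),(.065,.018,(0,0,255)),(.091,.007,(255,0,255)),(.045,.027,(255,255,0)),(.079,.018,(0,255,255))):
    uv=((proj(c,cyl(xs,ys,zz,zz,r))[:40]-[200,170]+.5)*k).astype(np.int32); cv2.polylines(b,[uv],True,col,1)
cv2.imwrite("pics/e.png",b[100:440,130:560]); 
E
```

```text
0.1103 [-4.6 -0.4 10.3] [0.509  0.1158 0.1118]
0.1096 [-7.1 -0.2 14.7] [0.509  0.1157 0.1117]
0.1089 [-9.2  0.1 19.2] [0.5091 0.1157 0.1117]
hold t14.20 p [0.509  0.1157 0.1117] op 0.0212 F [-8.5 -0.3 20.3] M [0.08 3.4  0.02]
[0.509  0.1157 0.1117]
```

View pics/e.png

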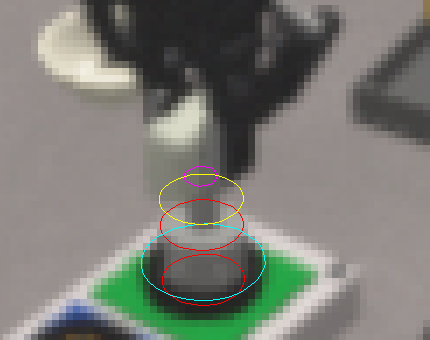

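```bash
python3 - <<'E'
from hlp import *
ctrl.movel((.5089,.1158,.1096),None,.03); ctrl.sleep(.5)
s=st("hold"); r=s["ee_rot"]; print(np.round(r,4), "tilt deg",np.degrees(np.arccos(-r[2,0])))
E
```

```text
hold t15.17 p [0.509  0.1157 0.1117] op 0.0211 F [-7.1 -0.3 14.4] M [ 0.03  2.68 -0.01]
[[ 0.0014 -0.9995 -0.032 ]
 [-0.     -0.032   0.9995]
 [-1.     -0.0014 -0.    ]] tilt deg 0.07853381040657983
```

```bash
python3 - <<'E'
from hlp import *
import cv2
cv2.imwrite("pics/fin.png",optics.camera("side")); st()
E
```

```text
t15.22 p [0.509  0.1157 0.1118] op 0.0212 F [-7.3 -0.  14.5] M [ 0.05  2.69 -0.  ]
```

View pics/fin.png

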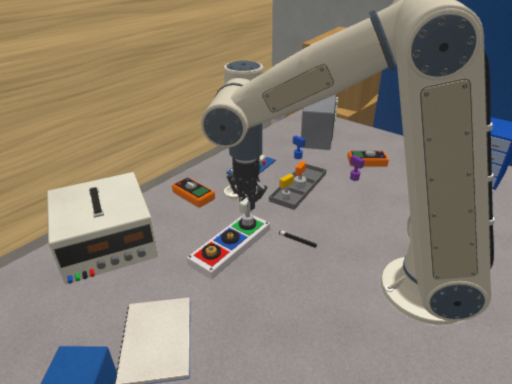

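The white driver is held on the green post at px 247,218. Yellow and orange are still upright in the tray, and nothing else has moved.

```bash
python3 -c "
from hlp import *
ctrl.close_job(); st('closed')"
```

```text
the job is handed in; nothing more can be done
the job is handed in; nothing more can be done
```

The earth nut is held: the white (24 mm) driver fits it and is seated and still gripped, at about 15 s of the 72 s allowed. In the pictures the green plate's nut looked like the middle size, so I tried white first. It slid straight down, so yellow and orange never left the tray.

**Last checks before handing in**
- **Depth:** the tool came to a hard stop at 0.1117 m. That puts the mouth at about 0.035 m, the recess floor and roughly 14 mm below the nut's top. Pushing harder, from 7 to 20 N, did not move it.
- **Hold:** I handed in with about 14 N of downward push and the jaws at 21 mm on the handle. The tool's tilt was under 0.1°.
- **Bench:** the other drivers were upright in the tray, and nothing else had visibly moved.

**What disagreed**
- **Cameras:** the two cameras differed by 3–4 mm in y. I corrected the last millimetres from the side view, comparing the held driver with the plate.
- **Side force:** a sideways force of about 7 N and a moment of 2.7 N m remained at the end. I put these down to the arm flexing under the push, but did not test it.
- **Overlay:** in the picture overlay the socket's top sat slightly lower than predicted. It was still clearly nearer the seated outline than the unseated one.

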